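Hold a display-case door to its jamb, hinge holes in line

TASK

Set the dark jamb block squarely and fully down into the pocket of the blue-rimmed nest and let go of it. Then take the small glazed door panel out of its rack and bring its brass knuckle upright into the gap between the two knuckles on the block, so that the holes line up for a pin to slide straight through. Finish while still holding the panel there in the gripper, hanging free without pressing on the block; leave the pin, the walnuts, the brush and the gouge alone.

Things in the scene. Friction and masses are not known exactly. Their poses are not given: they have to be found in the camera images.
- nest: Assembly nest fixed to the table: aluminium floor, blue rim, 84 (x) x 156 (y) mm outside, rim top 22 mm above the table. Pocket open at the top, 52 (x) x 124 (y) mm, 12 mm deep, rim 16 mm wide. Origin at the underside centre; y along the pocket, z up; y within 0.4 rad of world y.
- nest_floor (a point): Centre of the nest's pocket floor, 10 mm above the table; axes as the nest's. A block seated square has its underside here.
- jamb: Loose dark wood block, 48 (x) x 120 (y) x 40 (z) mm, about 0.3 kg, on the table, y within 0.4 rad of world y; brass leaf and two knuckles on top, tops 66 mm above the underside. Origin at the underside centre, z up. Grip over the 48 mm width at mid-length, high enough that the fingertips clear the nest's rim (12 mm above the underside once seated). May go in either way round.
- jamb_axis (a point): On the block: middle of the gap between its two knuckles, on the axis of their holes (along y), 56 mm above the underside, 14 mm above the brass leaf. Knuckles: brass tubes along y, 20 mm outside, 10 mm hole, each 24 mm long, at y = -37 to -13 and +13 to +37 mm; gap 26 mm. Axes as the block's.
- panel: Loose glazed door panel with wooden frame, about 0.13 kg, upright in the rack: frame 14 thick (x) x 100 wide (y) mm, from 24 to 98 mm above the origin; pinch its top rail from above over the 14 mm. One brass knuckle (tube along y, 20 mm outside, 10 mm hole, 22 mm long) hangs under the middle of its lower edge. Origin at the knuckle's lowest point, z up. Either way round will do.
- panel_axis (a point): On the panel: centre of its knuckle on the axis of its hole (along y), 10 mm above the panel's origin. Axes as the panel's.
- panel_grip (a point): On the panel: centre of its top rail, 89 mm above the panel's origin, 9 mm below the top edge.
- rack: Light wood rack fixed to the table: base 80 (x) x 130 (y) x 8 mm, slotted posts at y = -40 and +40 mm, 60 mm high, slots 17 mm wide, in which the panel's frame stands on ledges 32 mm above the table, y within 0.4 rad of world y. The panel lifts straight up, clear after 60 mm. Origin at the underside centre. Rack and block stand either side of the nest, which is left varies.
- pin: Brass hinge pin, 6 mm thick, 90 mm long, lying in a small white tray on the table; origin under its middle. Not to be moved.
- walnut_a: Walnut, 36 mm wide, 38 mm high, on the table; origin at its underside. Not to be moved.
- walnut_b: Walnut, 36 mm wide, 38 mm high, on the table; origin at its underside. Not to be moved.
- walnut_c: Walnut, 36 mm wide, 38 mm high, on the table beyond the nest; origin at its underside. Not to be moved.
- brush: Red-handled brush lying on the table beyond the nest, handle along its -x, under 45 mm high. Not to be moved.
- gouge: Carver's gouge with dark handle, 160 mm long, lying on the table beyond the nest, handle along its -x, under 45 mm high. Not to be moved.
Things that resemble listed ones, but are neither listed nor needed, are in the scene too. What is shaped like the jamb but pink is not meant.

How it is judged:
On the way:
1. the jamb block sits squarely on the floor of the nest's pocket, let go by the fingers, with the panel not yet taken (x of jamb in the frame of nest_floor between -0.004 and 0.004 m and y of jamb in the frame of nest_floor between -0.004 and 0.004 m and z of jamb in the frame of nest_floor between -0.003 and 0.003 m and angle between jamb's own z axis and vertical below 0.04 rad and angle between the y axis of jamb and the y axis of nest, either way round below 0.06 rad and contact force between the fingers and jamb below 0.1 N and contact force between the fingers and panel below 0.1 N), for 0.2 s.
At the end, for the whole second after the job is handed in: Block untouched in the pocket (centre within 4 mm, 3 mm of the floor, level 0.04, square 0.06 rad). Panel still in the fingers (over 2 N), upright within 0.1 rad, hole centres within 3.5 mm, axes within 0.07 rad, under 3 N on the block, off the nest; bystanders within 20 mm (x of jamb in the frame of nest_floor between -0.004 and 0.004 m and y of jamb in the frame of nest_floor between -0.004 and 0.004 m and z of jamb in the frame of nest_floor between -0.003 and 0.003 m and angle between jamb's own z axis and vertical below 0.04 rad and angle between the y axis of jamb and the y axis of nest, either way round below 0.06 rad and distance between panel_axis and jamb_axis below 0.0035 m and angle between the y axis of panel and the y axis of jamb, either way round below 0.07 rad and angle between panel's own z axis and vertical below 0.1 rad and contact force between the fingers and panel above 2 N and contact force between panel and jamb below 3 N and contact force between panel and nest below 0.1 N and contact force between the arm and jamb below 0.1 N and linear speed of panel below 0.02 m/s); the arm keeps its last pose, push and grip.
It fails at once if the pin, a walnut, the brush or the gouge is moved more than 20 mm (distance of any of walnut_a, walnut_b, walnut_c, brush, gouge, pin from where it was at the start of the episode above 0.02 m).
It also fails if it takes over 56 s, if anything falls off the work surface, if the arm or the gripper's body presses on something with over 40 N, if the wrist force passes 120 N, or if a joint passes its speed limit or range.

ROBOT

A 6-joint arm with a two-finger parallel gripper is mounted at the origin on the work surface. World frame = base frame: x ahead of the robot, y to its left, z up, the work surface at z = 0. Lengths are in m, angles in rad, forces in N, time in s.
With the tool pointing down it reaches from about 0.375 to 0.9 m from the base axis. Payload 3.1 kg.
Tool frame: the origin (TCP) lies between the finger pads; the fingertips stand 17 mm ahead of it and the grasp point (between the pads) lies 2 mm behind it; z points along the fingers, y is the line along which they close (so a half turn about z gives the same grasp; the last joint's range is limited). The gripper opens to 85 mm and grips with 20 to 120 N. Pads are 22 mm wide; open, the fingers measure 114 mm over their backs; the gripper's body (76 mm by 85 mm) begins 54 mm behind the grasp point. The pads swing forward as they close: fully open they stand 13 mm farther back than shut.
Start: joints at [-1.351, 0.527, 1.433, -0, 1.181, -0.178], TCP at [0.242, -0.576, 0.248] pointing down, gripper open.
Joint ranges: [-3.08, 3.08], [-0.75, 2.2], [0.22, 2.44], [-1.43, 4.57], [0, 2.65], [-2.85, 2.85]. Speed limits (rad/s): [2.79, 2.79, 3.14, 3.14, 3.14, 3.14].

INTERFACE

Orientations are given as a unit quaternion [x, y, z, w].
In Python, from station import sense, vision, order gives the robot as it stands.
- The arm moves only by the shell command python3 -m crank 'ROWS' [OPENING] [FORCE]. ROWS is JSON, a list of rows, each an object with "dp": the shift along the world's x, y, z in units of 30 mm (1.0 is 30 mm), a list of three; "angular": the turn, a rotation vector about the world's x, y, z in degrees, a list of three. In form: [{"dp": [dx, dy, dz], "angular": [ax, ay, az]}, ...]. A call has 1 to 20 rows; each row shifts and turns the commanded pose from where the row before left it; what a row does not reach is not made up. A row lasts 1/10 s, in which the tool goes at most 50 mm and 8.59 degrees, less where a joint would pass 70% of its speed; a pose out of reach is approached as far as the arm can. A call is refused whole if a number of a shift passes 1 or a number of a turn 8.59, either way. A call with a gripper value outside its range is refused whole. OPENING is the closure, from 0 (fully open) to 1 (shut), set as the call begins (- or left out, the last holds). The fingers move at their own pace and stop on an object; FORCE is the grip in N (left out, the last holds). Time passes only in rows, so rows that do not move let the fingers close. It gives the time, the measured TCP pose, the force, the opening and the grip force at its end, in the units of the state.
- sense(): the state, without advancing time (a new reading comes with each control period).
- vision.snapshot(name): name is "scene" or "top" or "wrist"; returns a dict with "image" (384x512x3 uint8, blue, green, red), "range_z" (384x512 float32, m along the optical axis (not along the pixel's ray), 0 where there is no reading), "mtx" (3x3 intrinsics, pixels), "pose" (4x4, takes a point from camera to world coordinates); the wrist camera has in their place "mount" (4x4, takes a point from camera to tool coordinates, whose origin is the TCP and whose axes are the flange's). Camera axes: x right, y down, z forward; pixel columns grow to the right and rows downward; lengths in m; the calibration is good to about 2 mm. A picture is of the moment at which its call begins: read the wrist's pose just before it.
- order.sign_off(): hands the job in; it is judged then, once.
The state is a dict: "t": time; "q": joint angles; "qd": joint speeds; "tau": joint torques, N m; "tcp_pos": TCP position; "tool_rot": TCP orientation; "force": force on the tool from outside, world axes, zero at the start; "ft_torque": the same for the moment, N m; "finger_gap": opening from 0.0 (shut) to 1.0 (fully open); "gripper_force": force on a finger pad.
Only numpy, scipy, OpenCV 4.12 (cv2) and the standard library are available. Lean on these libraries where they do the work, as an engineer would, in place of code of your own. Each camera call takes 0.05 s, during which the arm holds its last target. There are 200 camera calls.

## Working session

There is one attempt and no reset: what is moved stays moved. The work goes in short steps, Python scripts to look and compute and a shell command to move; the robot and the scene stay as the last step left them, time stands still between calls to the robot, and variables do not carry over. Pictures are saved under pics/ and viewed, at most 10 in all, crops included, and the job is handed in when it is done.

```bash
mkdir -p pics; ls
cat > h.py <<'E'
import numpy as np, cv2
from station import sense, vision, order
def cloud(s):
    z=s["range_z"];K=s["mtx"];v,u=np.mgrid[:z.shape[0],:z.shape[1]]
    P=np.stack([(u-K[0,2])*z/K[0,0],(v-K[1,2])*z/K[1,1],z],-1)
    T=s["pose"];W=P@T[:3,:3].T+T[:3,3];W[z<=0]=np.nan
    return W
E
python3 - <<'E'
from h import *
for n in ("top","scene"):
    s=vision.snapshot(n); cv2.imwrite(f"pics/{n}.png",s["image"]); np.savez(f"{n}.npz",**s)
    print(n,s["mtx"].tolist(),s["pose"].round(4).tolist())
st=sense();print(st)
E
```

```text
pics
top [[361.60771132393444, 0.0, 255.9483896505975], [0.0, 361.60771132393444, 183.47357286221467], [0.0, 0.0, 1.0]] [[-0.0169, -0.9906, 0.1359, 0.4416], [-0.9998, 0.0163, -0.0059, 0.0369], [0.0036, -0.136, -0.9907, 0.8539], [0.0, 0.0, 0.0, 1.0]]
scene [[363.0664470844327, 0.0, 255.4085330938148], [0.0, 363.0664470844327, 196.35189626825894], [0.0, 0.0, 1.0]] [[-0.1561, 0.8748, -0.4586, 0.9981], [0.9877, 0.1348, -0.0792, 0.1365], [-0.0075, -0.4653, -0.8851, 0.8965], [0.0, 0.0, 0.0, 1.0]]
{'t': 0.1, 'q': array([-1.35153082e+00,  5.28391872e-01,  1.43377846e+00, -1.35119000e-06,
        1.18141537e+00, -1.78464550e-01]), 'qd': array([-1.56514839e-03, -1.16583259e-03, -1.92025218e-03, -5.77443381e-05,
        1.85327284e-03,  1.15334836e-03]), 'tau': array([-2.96401422e-04, -4.43303883e+01, -1.78586304e+01, -2.00598943e-04,
        3.82524566e-03,  2.83288648e-05]), 'tcp_pos': array([ 0.24199001, -0.57558235,  0.24741861]), 'tool_rot': array([ 9.80290893e-01,  1.97557008e-01, -2.09527894e-05, -9.96303786e-04]), 'force': array([-0.33032629,  0.70668248,  0.33658995]), 'ft_torque': array([ 0.00316786,  0.03288834, -0.01962335]), 'gripper_force': 0.0, 'finger_gap': 0.9997136482113281}
```

View pics/top.png

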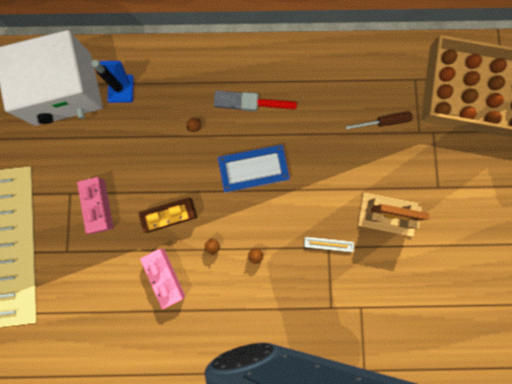

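View pics/scene.png

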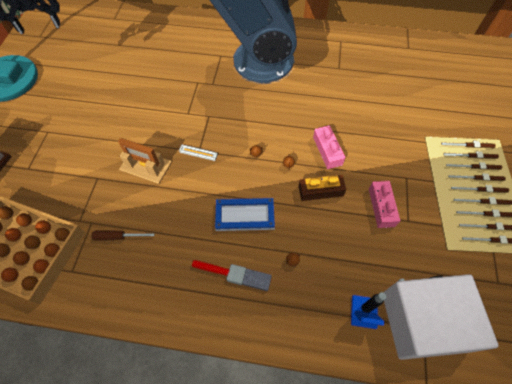

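The jamb candidates are the dark block with brass at top (167,215), which matches the description, and two pink blocks at (93,205) and (162,278), which are decoys. The nest is at (254,168). The rack with the panel is at (392,215), and the walnut tray at (470,82) is irrelevant. The pin is at (330,244) and the walnuts are at (193,125), (212,246) and (256,256).

```bash
cat >> h.py <<'E'
def rays(s,px,z0):
    K=s["mtx"];T=s["pose"];px=np.asarray(px,float).reshape(-1,2)
    d=np.c_[(px-[K[0,2],K[1,2]])/[K[0,0],K[1,1]],np.ones(len(px))]@T[:3,:3].T
    return (T[:3,3]+d*((z0-T[2,3])/d[:,2])[:,None])[:,:2]
def rect(xy):  # centre, yaw of the long side relative to world y (rad), sizes
    (c,sz,a)=cv2.minAreaRect((np.asarray(xy)*1000).astype(np.float32))
    b=cv2.boxPoints((c,sz,a));e=[b[1]-b[0],b[2]-b[1]];l=max(e,key=np.linalg.norm)
    if l[1]<0:l=-l
    return np.round(c,1),round(float(np.arctan2(-l[0],l[1])),4),np.round(sorted(sz),1)
def biggest(m,n=1):
    c,_=cv2.findContours(m.astype(np.uint8),cv2.RETR_EXTERNAL,cv2.CHAIN_APPROX_NONE)
    return sorted(c,key=cv2.contourArea)[::-1][:n]
E
python3 - <<'E'
from h import *
boxes={"top":dict(nest=(210,140,300,198),jamb=(130,190,203,240),rack=(350,180,440,250)),
"scene":dict(nest=(208,190,282,238),jamb=(292,168,352,206),rack=(110,130,180,190))}
for n in boxes:
    s=dict(np.load(n+".npz"));im=s["image"];hsv=cv2.cvtColor(im,cv2.COLOR_BGR2HSV);W=cloud(s)
    def box(k):
        m=np.zeros(im.shape[:2],bool);a=boxes[n][k];m[a[1]:a[3],a[0]:a[2]]=1;return m
    blue=box("nest")&(hsv[...,0]>100)&(hsv[...,0]<130)&(hsv[...,1]>120)
    c=biggest(blue)[0]
    print(n,"nest",rect(rays(s,c,.022)),"cloud",rect(W[blue&(W[...,2]>.016)][:,:2]), np.nanmedian(W[blue][:,2]))
    jb=box("jamb")&(W[...,2]>.03)
    print("jamb cloud",rect(W[jb][:,:2]),np.nanpercentile(W[jb][:,2],[5,50,95]))
    br=box("jamb")&(hsv[...,0]>18)&(hsv[...,0]<32)&(hsv[...,2]>140)&(W[...,2]>.05)
    print("knuckle",rect(W[br][:,:2]),br.sum())
    pr=box("rack")&(W[...,2]>.10); print("panel top",rect(W[pr][:,:2]),pr.sum(),np.nanpercentile(W[pr][:,2],[5,50,95]))
    for nm,z in (("base",(.004,.02)),("post",(.05,.064))):
        r=box("rack")&(W[...,2]>z[0])&(W[...,2]<z[1]);print(nm,rect(W[r][:,:2]))
s=dict(np.load("top.npz"));print(rays(s,[(193,125),(212,246),(256,256),(330,244),(93,205),(162,278)],.02).round(3).tolist())
a=s["image"][130:260,130:440];cv2.imwrite("pics/crop.png",cv2.resize(a,None,fx=2.5,fy=2.5,interpolation=cv2.INTER_CUBIC))
E
```

```text
top nest (array([593.1,  37.7]), 0.178, array([ 83.1, 153. ])) cloud (array([593.5,  37.6]), 0.1807, array([ 83.3, 153.4])) 0.021868830924725524
jamb cloud (array([487.1, 236.1]), 0.2766, array([ 48.3, 120.1])) [0.03762387 0.04145054 0.06502758]
knuckle (array([486.7, 236.1]), 0.2721, array([19.6, 74.6])) 208
panel top (array([ 480.9, -273.2]), -0.2178, array([ 14.3, 100.7])) 346 [0.10368028 0.10597363 0.10810598]
base (array([ 476.9, -285.6]), -0.0171, array([154.4, 204.7]))
post (array([ 480.7, -273.7]), -0.2156, array([ 49. , 104.4]))
scene nest (array([599.5,  36.6]), 0.1537, array([ 85., 154.])) cloud (array([597.4,  36.7]), 0.1753, array([ 84.5, 154. ])) 0.02199088749888989
jamb cloud (array([490.5, 233.9]), 0.291, array([ 49.4, 120.4])) [0.03447711 0.041147   0.0655931 ]
knuckle (array([490.5, 233.8]), 0.2765, array([18.5, 73.1])) 123
panel top (array([ 484.2, -274.7]), -0.214, array([16.3, 99.5])) 204 [0.10143713 0.10574476 0.10821507]
base (array([ 455.5, -286.1]), -1.3341, array([202.4, 209. ]))
post (array([ 484.4, -276.3]), -0.2125, array([ 49.9, 105.2]))
[[0.699, 0.179], [0.414, 0.134], [0.39, 0.035], [0.414, -0.134], [0.512, 0.408], [0.345, 0.246]]
```

View pics/crop.png

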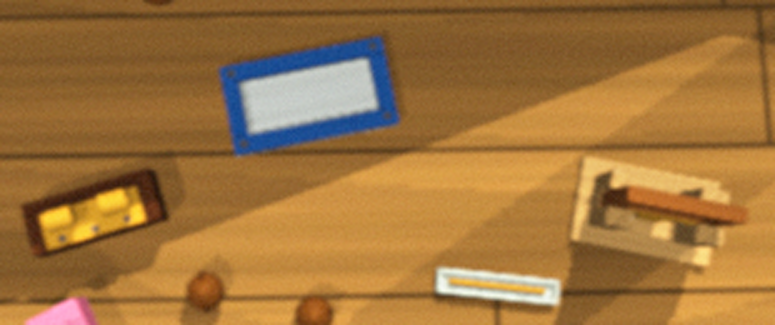

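The crop shows the dark jamb (about 90,210 in the crop) with brass knuckles, the blue nest (310,95) and the panel leaning over its rack (670,205), so the choice is confirmed. Next I go over the panel, look with the wrist camera, and continue towards the jamb.

```bash
python3 -m crank '[{"dp":[0.67,0.84,0],"angular":[0,0,4.6]},{"dp":[0.67,0.84,0],"angular":[0,0,4.6]},{"dp":[0.67,0.84,0],"angular":[0,0,4.6]},{"dp":[0.67,0.84,0],"angular":[0,0,4.6]},{"dp":[0.67,0.84,0],"angular":[0,0,4.6]},{"dp":[0.67,0.84,0],"angular":[0,0,4.6]},{"dp":[0.67,0.84,0],"angular":[0,0,4.6]},{"dp":[0.67,0.84,0],"angular":[0,0,4.6]},{"dp":[0.67,0.84,0],"angular":[0,0,4.6]},{"dp":[0.67,0.84,0],"angular":[0,0,4.6]},{"dp":[0.67,0.84,0],"angular":[0,0,4.6]},{"dp":[0.67,0.84,0],"angular":[0,0,4.6]},{"dp":[0,0,0],"angular":[0,0,0]},{"dp":[0,0,0],"angular":[0,0,0]}]'
cat >> h.py <<'E'
from scipy.spatial.transform import Rotation as Ro
def wrist(name):
    st=sense();s=vision.snapshot("wrist")
    T=np.eye(4);T[:3,:3]=Ro.from_quat(st["tool_rot"]).as_matrix();T[:3,3]=st["tcp_pos"]
    s["pose"]=T@s["mount"];cv2.imwrite(f"pics/{name}.png",s["image"]);np.savez(name+".npz",**s)
    return s
def toolyaw():
    R=Ro.from_quat(sense()["tool_rot"]).as_matrix();y=R[:,1]
    return (np.arctan2(y[1],y[0])+np.pi/2)%np.pi-np.pi/2, R[:,2]
E
python3 - <<'E'
from h import *
s=wrist("w1");print(s["mount"].round(4).tolist(),toolyaw())
W=cloud(s);m=(W[...,2]>.095)&(W[...,2]<.12);print(rect(W[m][:,:2]),m.sum(),np.median(W[m][:,2]))
E
```

```text
t: 1.5
tcp_pos: [0.4834, -0.2732, 0.248]
tool_rot: [0.777, 0.63, -0.0, -0.0]
force: [-0.4, 0.0, -0.5]
finger_gap: 0.997
gripper_force: 0.0
[[0.0007, -0.9528, -0.3036, 0.0771], [1.0, 0.0004, 0.0008, -0.0018], [-0.0007, -0.3036, 0.9528, -0.1269], [0.0, 0.0, 0.0, 1.0]] (np.float64(-0.20973700709744114), array([-7.89541974e-04, -9.19353812e-05, -9.99999684e-01]))
(array([ 480. , -274.8]), -0.2156, array([13.8, 99.3])) 1314 0.10710489883396779
```

View pics/w1.png

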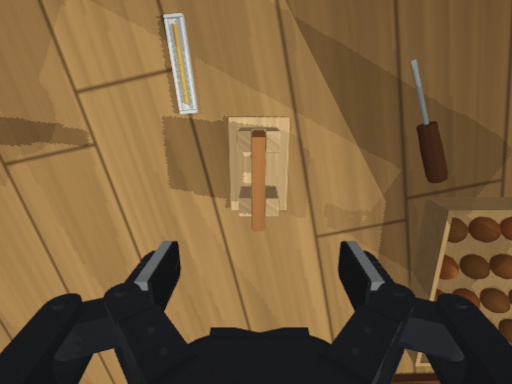

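The wrist view shows the panel's top rail at about (258,180) between the fingers, aligned with the tool. Next I look at the nest.

```bash
python3 -m crank '[{"dp":[0.2,0.95,0],"angular":[0,0,2]},{"dp":[0.2,0.95,0],"angular":[0,0,2]},{"dp":[0.2,0.95,0],"angular":[0,0,2]},{"dp":[0.2,0.95,0],"angular":[0,0,2]},{"dp":[0.2,0.95,0],"angular":[0,0,2]},{"dp":[0.2,0.95,0],"angular":[0,0,2]},{"dp":[0.2,0.95,0],"angular":[0,0,2]},{"dp":[0.2,0.95,0],"angular":[0,0,2]},{"dp":[0.2,0.95,0],"angular":[0,0,2]},{"dp":[0.2,0.95,0],"angular":[0,0,2]},{"dp":[0.2,0.95,0],"angular":[0,0,2]},{"dp":[0,0,0],"angular":[0,0,0]},{"dp":[0,0,0],"angular":[0,0,0]}]'
cat > nest.py <<'E'
from h import *
import sys
s=wrist(sys.argv[1]);W=cloud(s);hsv=cv2.cvtColor(s["image"],cv2.COLOR_BGR2HSV)
near=np.hypot(W[...,0]-.595,W[...,1]-.037)<.12
b=near&(hsv[...,0]>100)&(hsv[...,0]<130)&(hsv[...,1]>120)
c=biggest(b)[0];print("nest",rect(rays(s,c,.022)),rect(W[b&(W[...,2]>.016)][:,:2]),toolyaw()[0])
# pocket: hole in the blue
cs,h=cv2.findContours(b.astype(np.uint8),cv2.RETR_CCOMP,cv2.CHAIN_APPROX_NONE)
k=max((i for i in range(len(cs)) if h[0][i][3]>=0),key=lambda i:cv2.contourArea(cs[i]))
print("pocket at rim",rect(rays(s,cs[k],.022)))
m=(W[...,2]>.03)&(W[...,2]<.08)&(np.hypot(W[...,0]-.488,W[...,1]-.235)<.09);
if m.sum()>500: print("jamb",rect(W[m][:,:2]))
E
python3 nest.py w2
```

```text
t: 2.85
tcp_pos: [0.5493, 0.0389, 0.2481]
tool_rot: [0.643, 0.766, -0.0, 0.0]
force: [-0.5, -0.0, -0.1]
finger_gap: 1.002
gripper_force: 0.0
nest (array([592.7,  37.7]), 0.1814, array([ 82.7, 154.3])) (array([592.9,  37.6]), 0.1865, array([ 82.8, 154.4])) 0.17273367193928624
pocket at rim (array([592.1,  38.2]), 0.175, array([ 54.7, 124.6]))
jamb (array([496.5, 195.5]), -1.2971, array([40. , 47.9]))
```

```bash
python3 -m crank '[{"dp":[-0.26,0.8,0],"angular":[0,0,0.8]},{"dp":[-0.26,0.8,0],"angular":[0,0,0.8]},{"dp":[-0.26,0.8,0],"angular":[0,0,0.8]},{"dp":[-0.26,0.8,0],"angular":[0,0,0.8]},{"dp":[-0.26,0.8,0],"angular":[0,0,0.8]},{"dp":[-0.26,0.8,0],"angular":[0,0,0.8]},{"dp":[-0.26,0.8,0],"angular":[0,0,0.8]},{"dp":[-0.26,0.8,0],"angular":[0,0,0.8]},{"dp":[0,0,0],"angular":[0,0,0]},{"dp":[0,0,0],"angular":[0,0,0]}]'
cat > jamb.py <<'E'
from h import *
import sys
s=wrist(sys.argv[1]);W=cloud(s);hsv=cv2.cvtColor(s["image"],cv2.COLOR_BGR2HSV)
near=np.hypot(W[...,0]-.488,W[...,1]-.235)<.09
m=near&(W[...,2]>.034)&(W[...,2]<.048);print("block top",rect(W[m][:,:2]))
m=near&(W[...,2]>.058);print("knuckles",rect(W[m][:,:2]),"toolyaw",toolyaw()[0],sense()["tcp_pos"].round(4))
E
python3 jamb.py w3
```

```text
t: 3.9
tcp_pos: [0.4873, 0.2305, 0.2483]
tool_rot: [0.599, 0.8, -0.0, 0.0]
force: [0.4, -0.4, 0.0]
finger_gap: 0.997
gripper_force: 0.0
block top (array([458.5, 226.2]), 0.2843, array([104.8, 119.6]))
knuckles (array([484.8, 233.9]), -0.9261, array([ 74.7, 145.4])) toolyaw 0.28442240360900817 [0.4875 0.2303 0.2483]
```

Run:
```python
from h import *
s=dict(np.load("w3.npz"));W=cloud(s)
for lo,hi in ((.037,.042),(.060,.07),(.03,.07)):
    m=(np.hypot(W[...,0]-.488,W[...,1]-.235)<.09)&(W[...,2]>lo)&(W[...,2]<hi)
    for c in biggest(m,3):
        mm=np.zeros(m.shape,np.uint8);cv2.drawContours(mm,[c],-1,1,-1);q=m&(mm>0)
        if q.sum()>50: print(lo,q.sum(),rect(W[q][:,:2]),np.median(W[q][:,2]),c.reshape(-1,2).mean(0).round())
```

```text
0.037 1574 (array([485.6, 234.1]), 0.2784, array([ 48. , 119.8])) 0.041034570201125053 [258. 163.]
0.037 83 (array([404.5, 251.3]), -0.1684, array([ 9.7, 18.2])) 0.04095930440223228 [198. 133.]
0.06 344 (array([478.7, 258.4]), 0.2787, array([18.5, 23.9])) 0.06577294061990394 [260. 148.]
0.06 313 (array([492.2, 210.4]), 0.2912, array([18.2, 24.2])) 0.06569137078324733 [260. 190.]
0.03 3643 (array([485.5, 234.3]), 0.2784, array([ 48. , 120.2])) 0.042376172364216314 [260. 162.]
0.03 107 (array([404.6, 251.8]), -0.1684, array([ 9.7, 19.4])) 0.0408596512523523 [198. 132.]
```

View pics/w3.png

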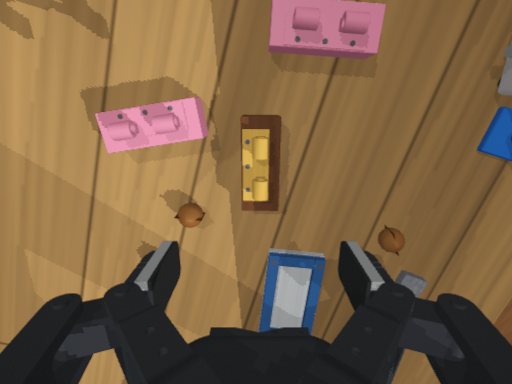

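The dark jamb is at (260,162), nearly between the fingers, with pink blocks at (150,125) and (328,25) well clear. I descend and grip.

```bash
python3 -m crank '[{"dp":[-0.06,0.13,-0.8],"angular":[0,0,-0.34]},{"dp":[0,0,-1],"angular":[0,0,0]},{"dp":[0,0,-1],"angular":[0,0,0]},{"dp":[0,0,-1],"angular":[0,0,0]},{"dp":[0,0,-1],"angular":[0,0,0]},{"dp":[0,0,-1],"angular":[0,0,0]},{"dp":[0,0,-0.8],"angular":[0,0,0]},{"dp":[0,0,-0.55],"angular":[0,0,0]},{"dp":[0,0,0],"angular":[0,0,0]},{"dp":[0,0,0],"angular":[0,0,0]}]' 0 50
python3 -m crank '[{"dp":[0,0,0],"angular":[0,0,0]},{"dp":[0,0,0],"angular":[0,0,0]},{"dp":[0,0,0],"angular":[0,0,0]},{"dp":[0,0,0],"angular":[0,0,0]},{"dp":[0,0,0],"angular":[0,0,0]},{"dp":[0,0,0],"angular":[0,0,0]},{"dp":[0,0,0],"angular":[0,0,0]},{"dp":[0,0,0],"angular":[0,0,0]}]' 1 50
```

```text
t: 4.95
tcp_pos: [0.4858, 0.2346, 0.0338]
tool_rot: [0.602, 0.798, -0.0, 0.0]
force: [-0.1, -0.1, 0.5]
finger_gap: 1.002
gripper_force: 0.0
t: 5.75
tcp_pos: [0.4864, 0.2359, 0.0352]
tool_rot: [0.601, 0.799, 0.001, 0.001]
force: [0.5, -0.8, 6.6]
finger_gap: 0.55
gripper_force: 53.5
```

```bash
python3 -m crank '[{"dp":[0,0,0.5],"angular":[0,0,0]},{"dp":[0,0,0.8],"angular":[0,0,0]},{"dp":[0,0,0.8],"angular":[0,0,0]},{"dp":[0,0,0.8],"angular":[0,0,0]},{"dp":[0.45,-0.8,0],"angular":[0,0,-0.7]},{"dp":[0.45,-0.8,0],"angular":[0,0,-0.7]},{"dp":[0.45,-0.8,0],"angular":[0,0,-0.7]},{"dp":[0.45,-0.8,0],"angular":[0,0,-0.7]},{"dp":[0.45,-0.8,0],"angular":[0,0,-0.7]},{"dp":[0.45,-0.8,0],"angular":[0,0,-0.7]},{"dp":[0.45,-0.8,0],"angular":[0,0,-0.7]},{"dp":[0.45,-0.8,0],"angular":[0,0,-0.7]},{"dp":[0,0,0],"angular":[0,0,0]},{"dp":[0,0,0],"angular":[0,0,0]},{"dp":[0,0,0],"angular":[0,0,0]}]'
cat > held.py <<'E'
from h import *
import sys
s=wrist(sys.argv[1]);W=cloud(s);p=sense()["tcp_pos"];print(p.round(4),toolyaw())
zt=p[2]-.035+.042
near=np.hypot(W[...,0]-p[0],W[...,1]-p[1])<.085
for lo,hi in ((-.005,.005),(.018,.027)):
    m=near&(W[...,2]>zt+lo)&(W[...,2]<zt+hi)
    for c in biggest(m,3):
        mm=np.zeros(m.shape,np.uint8);cv2.drawContours(mm,[c],-1,1,-1);q=m&(mm>0)
        if q.sum()>50: print(lo,q.sum(),rect(W[q][:,:2]),np.median(W[q][:,2]).round(4),c.reshape(-1,2).mean(0).round())
m=near&(W[...,2]>zt-.005)&(W[...,2]<zt+.005);X=W[m];A=np.c_[X[:,:2],np.ones(len(X))]
print("tilt",np.linalg.lstsq(A,X[:,2],rcond=None)[0].round(4))
E
python3 held.py w4
```

```text
t: 7.25
tcp_pos: [0.5917, 0.0445, 0.1203]
tool_rot: [0.64, 0.769, -0.001, -0.001]
force: [-0.0, 0.5, -3.4]
finger_gap: 0.546
gripper_force: 52.5
[0.5918 0.0447 0.1205] (np.float64(0.1835299236287442), array([-2.03801805e-03,  4.77103437e-04, -9.99997809e-01]))
-0.005 13680 (array([588. ,  53.4]), 0.1823, array([74.6, 98.6])) 0.1269 [259. 241.]
0.018 2484 (array([585.5,  67.4]), 0.1758, array([18.4, 24.9])) 0.151 [259. 242.]
0.018 480 (array([592.8,  27.5]), -1.362, array([ 7.1, 18. ])) 0.1491 [259. 323.]
0.018 489 (array([620.8,  58.7]), -1.0078, array([13.5, 23.1])) 0.1516 [339. 279.]
tilt [-0.0335 -0.0193  0.1481]
```

View pics/w4.png

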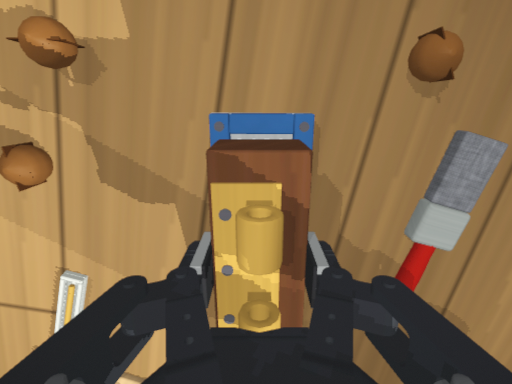

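The wrist view shows the block gripped squarely, with its leaf and a knuckle at (259,240) and the nest's rim at (261,130) beyond it. I refine and lower to just above the rim.

```bash
python3 -m crank '[{"dp":[0.08,-0.17,-0.4],"angular":[0,0,0]},{"dp":[0,0,-0.6],"angular":[0,0,0]},{"dp":[0,0,-0.6],"angular":[0,0,0]},{"dp":[0,0,0],"angular":[0,0,0]},{"dp":[0,0,0],"angular":[0,0,0]},{"dp":[0,0,0],"angular":[0,0,0]}]'
cat > cmp.py <<'E'
from h import *
import sys
s=wrist(sys.argv[1]);W=cloud(s);hsv=cv2.cvtColor(s["image"],cv2.COLOR_BGR2HSV);p=sense()["tcp_pos"];yaw=toolyaw()[0];print(p.round(4),round(yaw,4))
c,d=np.cos(yaw),np.sin(yaw);X=(W[...,0]-p[0])*1000;Y=(W[...,1]-p[1])*1000;L=np.stack([c*X+d*Y,-d*X+c*Y],-1);Z=W[...,2]
def edges(m,name):
    for y0 in range(20,84,6):
        q=m&(abs(L[...,1]-y0)<3)
        if q.sum()>15:
            a=L[q][:,0];print(name,y0,a.min().round(1),a.max().round(1),"mid",((a.min()+a.max())/2).round(2),q.sum())
b=(hsv[...,0]>100)&(hsv[...,0]<130)&(hsv[...,1]>120)&(Z>.015)&(Z<.03)&(abs(L[...,0])<60)&(abs(L[...,1])<100)
edges(b,"nest");q=L[b&(abs(L[...,0])<20)][:,1];print("nest end",q.max() if len(q) else None)
zt=p[2]-.0352+.040
m=(abs(Z-zt)<.004)&(abs(L[...,0])<32)&(abs(L[...,1])<80)&(hsv[...,2]<150)&(hsv[...,0]<20)
edges(m,"block");q=L[m&(abs(L[...,0])<20)];print("block end",np.percentile(q[:,1],99.5).round(1),np.median(Z[m]))
E
python3 cmp.py w5
```

```text
t: 7.9
tcp_pos: [0.5961, 0.0386, 0.0734]
tool_rot: [0.64, 0.769, 0.0, 0.001]
force: [0.8, 0.0, -2.7]
finger_gap: 0.554
gripper_force: 52.5
[0.5962 0.0386 0.0736] 0.1827
nest 20 -44.8 38.0 mid -3.43 153
nest 26 -45.3 37.5 mid -3.88 162
nest 32 -45.2 38.0 mid -3.6 173
nest 38 -44.9 38.0 mid -3.45 172
nest 44 -45.2 37.7 mid -3.75 177
nest 50 -44.9 38.1 mid -3.4 238
nest 56 -45.0 37.8 mid -3.58 434
nest 62 -45.0 37.8 mid -3.6 919
nest 68 -44.6 37.8 mid -3.39 1017
nest 74 -45.0 37.5 mid -3.74 1297
nest end 76.94439151914807
block 20 -26.0 21.8 mid -2.1 306
block 26 -25.3 21.7 mid -1.83 323
block 32 -25.4 21.9 mid -1.75 367
block 38 -25.4 21.7 mid -1.89 375
block 44 -25.5 21.8 mid -1.84 938
block 50 -25.5 21.8 mid -1.84 1339
block 56 -25.2 21.6 mid -1.82 1481
block end 58.7 0.07929514507404847
```

```bash
python3 -m crank '[{"dp":[-0.058,0,-0.2],"angular":[0,0,0]},{"dp":[0,0,-0.2],"angular":[0,0,0]},{"dp":[0,0,0],"angular":[0,0,0]},{"dp":[0,0,0],"angular":[0,0,0]},{"dp":[0,0,0],"angular":[0,0,0]}]'; python3 cmp.py w6
```

```text
t: 8.45
tcp_pos: [0.594, 0.0385, 0.0608]
tool_rot: [0.64, 0.769, 0.0, 0.0]
force: [-0.8, 0.5, -2.9]
finger_gap: 0.556
gripper_force: 52.5
[0.594  0.0385 0.0609] 0.1825
nest 20 -42.7 40.0 mid -1.35 242
nest 26 -42.8 40.1 mid -1.36 257
nest 32 -43.1 40.1 mid -1.51 271
nest 38 -42.8 39.9 mid -1.43 270
nest 44 -43.0 40.2 mid -1.39 287
nest 50 -42.8 40.0 mid -1.36 305
nest 56 -42.6 40.4 mid -1.11 505
nest 62 -42.9 40.4 mid -1.25 993
nest 68 -42.6 40.5 mid -1.07 1305
nest 74 -42.6 40.0 mid -1.3 1418
nest end 76.44142643997205
block 20 -25.8 21.7 mid -2.06 297
block 26 -25.3 21.9 mid -1.72 323
block 32 -25.5 21.8 mid -1.83 368
block 38 -25.4 21.7 mid -1.85 369
block 44 -25.4 21.9 mid -1.74 959
block 50 -25.3 21.8 mid -1.74 1338
block 56 -25.4 21.5 mid -1.92 1470
block end 58.6 0.06680485430157224
```

```bash
python3 -m crank '[{"dp":[0.013,0,-0.15],"angular":[0,0,0]},{"dp":[0,0,-0.15],"angular":[0,0,0]},{"dp":[0,0,-0.12],"angular":[0,0,0]},{"dp":[0,0,-0.1],"angular":[0,0,0]},{"dp":[0,0,0],"angular":[0,0,0]},{"dp":[0,0,0],"angular":[0,0,0]},{"dp":[0,0,0],"angular":[0,0,0]}]'; python3 cmp.py w7 | grep -v nest
```

```text
t: 9.2
tcp_pos: [0.5942, 0.0386, 0.0453]
tool_rot: [0.64, 0.769, 0.0, 0.0]
force: [-0.7, 1.2, 0.1]
finger_gap: 0.548
gripper_force: 53.0
[0.5942 0.0385 0.0453] 0.1824
block 20 -25.8 21.7 mid -2.01 308
block 26 -25.4 21.8 mid -1.8 319
block 32 -25.1 21.9 mid -1.64 365
block 38 -25.2 21.9 mid -1.66 375
block 44 -25.2 22.0 mid -1.61 953
block 50 -25.3 21.9 mid -1.66 1351
block 56 -25.3 21.6 mid -1.82 1461
block end 58.6 0.05125386241793435
```

The block has touched the floor, so I release and lift.

```bash
python3 -m crank '[{"dp":[0,0,0],"angular":[0,0,0]},{"dp":[0,0,0],"angular":[0,0,0]},{"dp":[0,0,0],"angular":[0,0,0]},{"dp":[0,0,0],"angular":[0,0,0]},{"dp":[0,0,0],"angular":[0,0,0]},{"dp":[0,0,0],"angular":[0,0,0]}]' 0
python3 -m crank '[{"dp":[0,0,0.5],"angular":[0,0,0]},{"dp":[0,0,1],"angular":[0,0,0]},{"dp":[0,0,1],"angular":[0,0,0]},{"dp":[0,0,1],"angular":[0,0,0]},{"dp":[0,0,1],"angular":[0,0,0]},{"dp":[0,0,1],"angular":[0,0,0]},{"dp":[-0.9,0,1],"angular":[0,0,0]},{"dp":[-0.9,0,0.3],"angular":[0,0,0]},{"dp":[0,0,0],"angular":[0,0,0]},{"dp":[0,0,0],"angular":[0,0,0]},{"dp":[0,0,0],"angular":[0,0,0]}]'
cat > seat.py <<'E'
from h import *
import sys
s=wrist(sys.argv[1]);W=cloud(s);hsv=cv2.cvtColor(s["image"],cv2.COLOR_BGR2HSV);Z=W[...,2]
near=np.hypot(W[...,0]-.594,W[...,1]-.038)<.11
b=near&(hsv[...,0]>100)&(hsv[...,0]<130)&(hsv[...,1]>120)&(Z>.016)&(Z<.03);print("nest",rect(W[b][:,:2]),np.median(Z[b]))
for lo,hi in ((.044,.0565),(.070,.085)):
    m=near&(Z>lo)&(Z<hi)
    for c in biggest(m,2):
        mm=np.zeros(m.shape,np.uint8);cv2.drawContours(mm,[c],-1,1,-1);q=m&(mm>0);print(lo,q.sum(),rect(W[q][:,:2]),np.median(Z[q]))
m=near&(Z>.046)&(Z<.056)&(hsv[...,2]<130);X=W[m];print("tilt",np.linalg.lstsq(np.c_[X[:,:2],np.ones(len(X))],X[:,2],rcond=None)[0][:2].round(4),np.median(X[:,2]))
print(sense()["tcp_pos"].round(4),toolyaw()[0])
E
python3 seat.py w8
```

```text
t: 9.85
tcp_pos: [0.5942, 0.0385, 0.0452]
tool_rot: [0.64, 0.769, 0.0, 0.0]
force: [-0.1, 0.6, -0.5]
finger_gap: 0.997
gripper_force: 0.0
t: 10.95
tcp_pos: [0.5409, 0.0384, 0.2494]
tool_rot: [0.64, 0.769, 0.0, 0.0]
force: [-0.6, -0.1, 0.2]
finger_gap: 1.0
gripper_force: 0.0
nest (array([592.8,  37.2]), 0.1797, array([ 83.3, 154.3])) 0.02316991406990815
0.044 2952 (array([592. ,  37.2]), 0.1819, array([ 48.2, 119.6])) 0.051843269946559384
0.07 343 (array([587.3,  61.7]), 0.1632, array([18.4, 23.9])) 0.07573854857722678
0.07 311 (array([596.4,  12.6]), 0.1822, array([18.9, 23.7])) 0.07574866680870462
tilt [ 0.0038 -0.0006] 0.051201961517125555
[0.5409 0.0384 0.249 ] 0.18229955370114226
```

The block is seated square: offset under 1 mm, level, with the top at the right height. Now the panel.

```bash
python3 -m crank '[{"dp":[-0.18,-0.95,0],"angular":[0,0,-2.07]},{"dp":[-0.18,-0.95,0],"angular":[0,0,-2.07]},{"dp":[-0.18,-0.95,0],"angular":[0,0,-2.07]},{"dp":[-0.18,-0.95,0],"angular":[0,0,-2.07]},{"dp":[-0.18,-0.95,0],"angular":[0,0,-2.07]},{"dp":[-0.18,-0.95,0],"angular":[0,0,-2.07]},{"dp":[-0.18,-0.95,0],"angular":[0,0,-2.07]},{"dp":[-0.18,-0.95,0],"angular":[0,0,-2.07]},{"dp":[-0.18,-0.95,0],"angular":[0,0,-2.07]},{"dp":[-0.18,-0.95,0],"angular":[0,0,-2.07]},{"dp":[-0.18,-0.95,0],"angular":[0,0,-2.07]},{"dp":[0,0,-1],"angular":[0,0,0]},{"dp":[0,0,-1],"angular":[0,0,0]},{"dp":[0,0,0],"angular":[0,0,0]},{"dp":[0,0,0],"angular":[0,0,0]}]'
cat > pan.py <<'E'
from h import *
import sys
s=wrist(sys.argv[1]);W=cloud(s);Z=W[...,2];p=sense()["tcp_pos"];yaw=toolyaw()[0]
m=(np.hypot(W[...,0]-.481,W[...,1]+.275)<.07)&(Z>.095)&(Z<.112)
c=biggest(m)[0];mm=np.zeros(m.shape,np.uint8);cv2.drawContours(mm,[c],-1,1,-1);q=m&(mm>0)
r=rect(W[q][:,:2]);d=r[0]-p[:2]*1000
print(r,np.median(Z[q]),p.round(4),yaw,"local",np.cos(yaw)*d[0]+np.sin(yaw)*d[1],-np.sin(yaw)*d[0]+np.cos(yaw)*d[1])
E
python3 pan.py w9
```

```text
t: 12.5
tcp_pos: [0.481, -0.2751, 0.1885]
tool_rot: [0.779, 0.627, -0.0, -0.001]
force: [0.4, 0.6, -0.1]
finger_gap: 1.001
gripper_force: 0.0
(array([ 479.8, -275. ]), -0.2084, array([13.8, 99.6])) 0.10714890502768967 [ 0.4816 -0.2754  0.1896] -0.21471374003904642 local -1.8432823712187065 0.055656220286196934
```

```bash
python3 -m crank '[{"dp":[0,0,-0.8],"angular":[0,0,0]},{"dp":[0,0,-0.9],"angular":[0,0,0]},{"dp":[0,0,-0.9],"angular":[0,0,0]},{"dp":[0,0,-0.5],"angular":[0,0,0]},{"dp":[0,0,0],"angular":[0,0,0]},{"dp":[0,0,0],"angular":[0,0,0]}]'
python3 -m crank '[{"dp":[0,0,0],"angular":[0,0,0]},{"dp":[0,0,0],"angular":[0,0,0]},{"dp":[0,0,0],"angular":[0,0,0]},{"dp":[0,0,0],"angular":[0,0,0]},{"dp":[0,0,0],"angular":[0,0,0]},{"dp":[0,0,0],"angular":[0,0,0]},{"dp":[0,0,0],"angular":[0,0,0]},{"dp":[0,0,0],"angular":[0,0,0]},{"dp":[0,0,0],"angular":[0,0,0]},{"dp":[0,0,0],"angular":[0,0,0]},{"dp":[0,0,0],"angular":[0,0,0]}]' 1 50
```

```text
t: 13.15
tcp_pos: [0.4819, -0.2756, 0.0975]
tool_rot: [0.779, 0.627, 0.0, 0.001]
force: [0.1, 0.1, 0.5]
finger_gap: 1.0
gripper_force: 0.0
t: 14.25
tcp_pos: [0.4812, -0.2752, 0.0966]
tool_rot: [0.779, 0.627, 0.0, 0.001]
force: [1.3, -0.5, 6.9]
finger_gap: 0.152
gripper_force: 49.9
```

```bash
python3 -m crank '[{"dp":[0,0,0.3],"angular":[0,0,0]},{"dp":[0,0,0.6],"angular":[0,0,0]},{"dp":[0,0,0.9],"angular":[0,0,0]},{"dp":[0,0,0.9],"angular":[0,0,0]},{"dp":[0,0,0.9],"angular":[0,0,0]},{"dp":[0,0,0],"angular":[0,0,0]},{"dp":[0,0,0],"angular":[0,0,0]}]'
python3 -m crank '[{"dp":[0.3,0.8,0],"angular":[0,0,1.75]},{"dp":[0.3,0.8,0],"angular":[0,0,1.75]},{"dp":[0.3,0.8,0],"angular":[0,0,1.75]},{"dp":[0.3,0.8,0],"angular":[0,0,1.75]},{"dp":[0.3,0.8,0],"angular":[0,0,1.75]},{"dp":[0.3,0.8,0],"angular":[0,0,1.75]},{"dp":[0.3,0.8,0],"angular":[0,0,1.75]},{"dp":[0.3,0.8,0],"angular":[0,0,1.75]},{"dp":[0.3,0.8,0],"angular":[0,0,1.75]},{"dp":[0.3,0.8,0],"angular":[0,0,1.75]},{"dp":[0.3,0.8,0],"angular":[0,0,1.75]},{"dp":[0.3,0.8,0],"angular":[0,0,1.75]},{"dp":[0.17,0.82,0],"angular":[0,0,1.75]},{"dp":[0,0,0],"angular":[0,0,0]},{"dp":[0,0,0],"angular":[0,0,0]},{"dp":[0,0,0],"angular":[0,0,0]}]'
python3 - <<'E'
from h import *
s=wrist("w10");print(sense()["tcp_pos"].round(4),toolyaw())
t=vision.snapshot("scene");cv2.imwrite("pics/s10.png",t["image"]);np.savez("s10.npz",**t)
a=cv2.resize(t["image"][130:280,170:330],(533,500),interpolation=cv2.INTER_CUBIC)
cv2.imwrite("pics/both.png",np.hstack([cv2.resize(s["image"][:,120:400],(266,365)),cv2.resize(a,(390,365))]))
E
```

```text
t: 14.95
tcp_pos: [0.4802, -0.2746, 0.2041]
tool_rot: [0.779, 0.627, -0.0, -0.0]
force: [-0.1, 0.3, -1.9]
finger_gap: 0.155
gripper_force: 49.3
t: 16.55
tcp_pos: [0.593, 0.0369, 0.203]
tool_rot: [0.64, 0.768, -0.001, -0.001]
force: [0.7, -0.1, -1.2]
finger_gap: 0.151
gripper_force: 49.2
[0.5932 0.0367 0.2034] (np.float64(0.1808391040679509), array([-1.99916896e-03, -1.38631534e-04, -9.99997992e-01]))
```

View pics/both.png

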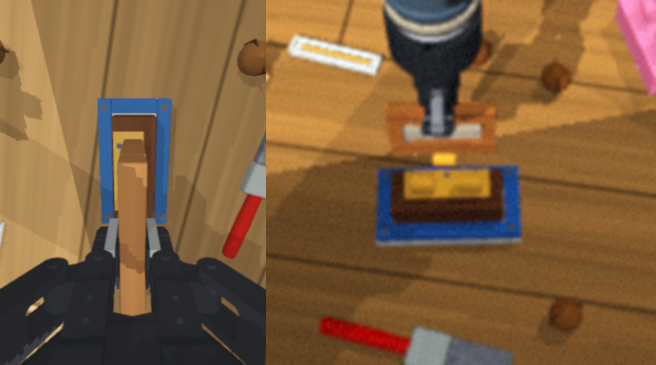

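The panel hangs upright over the block, its brass knuckle at (443,160) in the right-hand picture above the block's gap. I measure their relative offset.

```bash
cat > rel.py <<'E'
from h import *
import sys
f=sys.argv[1]
if len(sys.argv)>2:
    for n,k in (("scene","s"),("top","t")):
        t=vision.snapshot(n);np.savez(k+f+".npz",**t);cv2.imwrite(f"pics/{k}{f}.png",t["image"])
s=dict(np.load("s"+f+".npz"));W=cloud(s);Z=W[...,2];hsv=cv2.cvtColor(s["image"],cv2.COLOR_BGR2HSV)
st=sense();p=st["tcp_pos"];yaw=toolyaw()[0];print(p.round(4),round(yaw,4))
X=(W[...,0]-p[0])*1000;Y=(W[...,1]-p[1])*1000;c,d=np.cos(yaw),np.sin(yaw);Lx=c*X+d*Y;Ly=-d*X+c*Y
near=(abs(Lx)<50)&(abs(Ly)<85);o=p[2]-.0886
br=near&(hsv[...,0]>18)&(hsv[...,0]<32)&(hsv[...,1]>120)
def rep(n,m):
    q=Ly[m];print(n,m.sum(),"y",np.percentile(q,[0,100]).round(1),"mid",((q.min()+q.max())/2).round(2),"xmed",np.median(Lx[m]).round(2),"z",np.percentile(Z[m],[2,50,98]).round(4))
rep("panelknuckle",br&(Z>o-.004)&(Z<o+.022)&(abs(Ly)<20))
j=br&(Z>.064)&(Z<.085)&(Z<o-.004) if o>.085 else br&(Z>.064)&(Z<.085)
for sg in (-1,1): rep("jambk",j&(sg*Ly>12)&(sg*Ly<45))
rep("blocktop",near&(abs(Z-.05)<.004)&(abs(Lx)<30))
fr=near&(Z>o+.026)&(Z<o+.10)&(abs(Lx)<20);rep("frame",fr)
for a in np.arange(.03,.1,.012):
    m=fr&(abs(Z-o-a)<.006)
    if m.sum()>8: rep("  frame@%.3f"%a,m)
m=fr&(Z<o+.09);A=np.c_[Ly[m],Z[m]*1000,np.ones(m.sum())];k=np.linalg.lstsq(A,Lx[m],rcond=None)[0];print("face x=",k.round(4))
E
python3 rel.py 10
```

```text
[0.5934 0.0366 0.2037] 0.1806
panelknuckle 34 y [-9.7  9.6] mid -0.08 xmed 9.8 z [0.1243 0.1302 0.1356]
jambk 67 y [-37.8 -14.7] mid -26.22 xmed 5.75 z [0.0657 0.0743 0.0779]
jambk 66 y [12.7 36. ] mid 24.35 xmed 5.62 z [0.0651 0.0745 0.0785]
blocktop 614 y [-60.7  59.1] mid -0.82 xmed 10.61 z [0.0471 0.0508 0.0537]
frame 733 y [-50.8  47.5] mid -1.61 xmed 7.79 z [0.143  0.1796 0.2144]
  frame@0.030 91 y [-49.3  47.5] mid -0.89 xmed 8.73 z [0.1413 0.1459 0.1508]
  frame@0.042 166 y [-50.7  47.4] mid -1.67 xmed 8.07 z [0.1516 0.1595 0.1628]
  frame@0.054 80 y [-49.3  47.3] mid -1.0 xmed 4.25 z [0.1635 0.169  0.1746]
  frame@0.066 86 y [-50.8  47.2] mid -1.8 xmed 4.58 z [0.1755 0.1815 0.1862]
  frame@0.078 47 y [-49.5  47.1] mid -1.17 xmed 8.25 z [0.1876 0.1938 0.1988]
  frame@0.090 94 y [-50.5  46.9] mid -1.78 xmed 8.27 z [0.1993 0.2041 0.2108]
face x= [-2.5000e-03 -7.3000e-03  8.4157e+00]
```

```bash
cat > rw.py <<'E'
from h import *
import sys
f=sys.argv[1]
s=wrist(f) if len(sys.argv)>2 else dict(np.load(f+".npz"))
W=cloud(s);Z=W[...,2];hsv=cv2.cvtColor(s["image"],cv2.COLOR_BGR2HSV)
p=sense()["tcp_pos"];yaw=toolyaw()[0];X=(W[...,0]-p[0])*1000;Y=(W[...,1]-p[1])*1000;c,d=np.cos(yaw),np.sin(yaw);Lx=c*X+d*Y;Ly=-d*X+c*Y
def ed(n,m,w=2.5,rng=range(30,84,5)):
    for y0 in rng:
        q=m&(abs(Ly-y0)<w)
        if q.sum()>10:
            a=Lx[q];print(n,y0,a.min().round(1),a.max().round(1),"mid",((a.min()+a.max())/2).round(2),q.sum())
pt=p[2]-.0886+.098;print(p.round(4),round(yaw,4))
m=(abs(Z-pt)<.006)&(abs(Lx)<12)&(Ly>10)&(Ly<56);ed("panel",m);print("panel end",Ly[m].max(),np.median(Z[m])-pt)
m=(Z>.044)&(Z<.057)&(abs(Lx)<34)&(abs(Ly)<75);ed("block",m,rng=range(45,62,4));print("block end",np.percentile(Ly[m],99.5))
b=(hsv[...,0]>100)&(hsv[...,0]<130)&(hsv[...,1]>120)&(Z>.015)&(Z<.03)&(abs(Lx)<60)&(abs(Ly)<100);ed("nest",b);print("nest end",Ly[b].max())
k=(Z>.066)&(Z<.085)&(abs(Lx)<20)&(Ly>10)&(Ly<45);ed("knuck",k,rng=range(14,40,4));
if k.sum(): print("knuck y",Ly[k].min(),Ly[k].max())
E
python3 rw.py w10
```

```text
[0.5934 0.0366 0.2037] 0.1806
panel 30 -9.1 4.3 mid -2.37 304
panel 35 -9.4 4.2 mid -2.59 313
panel 40 -9.4 4.6 mid -2.39 328
panel 45 -9.3 4.6 mid -2.36 351
panel 50 -9.4 4.5 mid -2.47 309
panel end 50.77626960761952 0.0005631717246498968
block 45 -24.7 22.8 mid -0.97 235
block 49 -24.6 22.8 mid -0.92 238
block 53 -24.5 22.6 mid -0.94 239
block 57 -24.4 22.4 mid -1.0 239
block 61 -24.4 22.4 mid -1.01 141
block end 60.45598249563906
nest 30 -41.8 40.2 mid -0.78 106
nest 35 -41.6 40.0 mid -0.79 128
nest 40 -41.3 40.8 mid -0.24 107
nest 45 -41.3 40.7 mid -0.28 135
nest 50 -40.9 40.5 mid -0.22 112
nest 55 -40.8 40.3 mid -0.21 129
nest 60 -41.8 40.1 mid -0.87 139
nest 65 -41.5 41.0 mid -0.26 343
nest 70 -41.3 40.8 mid -0.27 284
nest 75 -41.1 40.3 mid -0.4 346
nest 80 -40.9 40.1 mid -0.39 75
nest end 77.68165940090338
knuck y 36.05767826417269 36.87992791209004
```

```bash
python3 -m crank '[{"dp":[0.037,0.02,-0.3],"angular":[0,0,0]},{"dp":[0,0,-0.3],"angular":[0,0,0]},{"dp":[0,0,-0.3],"angular":[0,0,0]},{"dp":[0,0,0],"angular":[0,0,0]},{"dp":[0,0,0],"angular":[0,0,0]},{"dp":[0,0,0],"angular":[0,0,0]},{"dp":[0,0,0],"angular":[0,0,0]}]'; python3 rw.py w11 1 | grep -v nest; python3 rel.py 11 1 | head -7
```

```text
t: 17.35
tcp_pos: [0.5953, 0.0383, 0.1776]
tool_rot: [0.64, 0.769, 0.0, 0.0]
force: [-0.1, -0.6, -1.2]
finger_gap: 0.155
gripper_force: 49.3
[0.5953 0.0382 0.1776] 0.1822
panel 30 -8.7 4.7 mid -2.02 305
panel 35 -9.1 4.6 mid -2.23 317
panel 40 -9.0 5.0 mid -2.02 329
panel 45 -8.9 5.0 mid -1.98 346
panel 50 -9.0 4.9 mid -2.04 295
panel end 50.63521050806323 0.0012042021652785562
block 45 -27.3 20.7 mid -3.32 277
block 49 -27.3 20.5 mid -3.4 316
block 53 -27.1 20.3 mid -3.4 263
block 57 -26.9 20.3 mid -3.31 316
block 61 -26.0 19.4 mid -3.3 51
block end 59.149726215947425
knuck y 34.226453275007295 35.13207890306736
[0.5952 0.0383 0.1776] 0.1822
panelknuckle 35 y [-10.    9.8] mid -0.06 xmed 10.16 z [0.0974 0.1054 0.1098]
jambk 62 y [-39.1 -16. ] mid -27.52 xmed 4.22 z [0.0681 0.0749 0.0785]
jambk 62 y [14.  34.7] mid 24.37 xmed 4.56 z [0.066  0.0745 0.0772]
blocktop 572 y [-61.9  57.7] mid -2.07 xmed 9.72 z [0.0465 0.0507 0.0536]
frame 676 y [-51.1  48.8] mid -1.1 xmed 8.08 z [0.117  0.1523 0.1885]
  frame@0.030 87 y [-50.3  48.8] mid -0.74 xmed 8.99 z [0.1151 0.1204 0.1247]
```

```bash
python3 -m crank '[{"dp":[-0.034,-0.037,-0.1],"angular":[0,0,0]},{"dp":[0,0,-0.2],"angular":[0,0,0]},{"dp":[0,0,0],"angular":[0,0,0]},{"dp":[0,0,0],"angular":[0,0,0]},{"dp":[0,0,0],"angular":[0,0,0]},{"dp":[0,0,0],"angular":[0,0,0]},{"dp":[0,0,0],"angular":[0,0,0]}]'; python3 rw.py w12 1 | grep -v nest; python3 rel.py 12 1 | head -7
```

```text
t: 18.2
tcp_pos: [0.5941, 0.0371, 0.1684]
tool_rot: [0.64, 0.768, 0.0, 0.0]
force: [0.3, -0.3, -1.2]
finger_gap: 0.156
gripper_force: 49.3
[0.5941 0.0371 0.1683] 0.1821
panel 30 -8.7 4.7 mid -2.03 301
panel 35 -9.1 4.6 mid -2.27 316
panel 40 -9.1 4.9 mid -2.06 326
panel 45 -8.9 4.9 mid -2.0 352
panel 50 -9.0 4.9 mid -2.06 294
panel end 50.50240090549507 0.0012041811222797683
block 45 -25.7 21.6 mid -2.05 322
block 49 -25.6 21.3 mid -2.15 321
block 53 -25.4 21.3 mid -2.05 300
block 57 -25.3 22.1 mid -1.62 327
block 61 -25.4 21.1 mid -2.2 108
block end 59.86782735878528
[0.5941 0.0371 0.1683] 0.1821
panelknuckle 40 y [-17.7  17.8] mid 0.07 xmed 8.69 z [0.0764 0.0946 0.0998]
jambk 59 y [-38.2 -15.1] mid -26.63 xmed 6.15 z [0.0682 0.0748 0.0791]
jambk 65 y [12.4 35.6] mid 24.01 xmed 4.71 z [0.0681 0.0741 0.078 ]
blocktop 546 y [-60.8  58.8] mid -1.03 xmed 11.71 z [0.0468 0.0506 0.0537]
frame 651 y [-50.9  47.5] mid -1.68 xmed 8.06 z [0.108  0.1449 0.1791]
  frame@0.030 77 y [-50.1  47.5] mid -1.31 xmed 9.23 z [0.1062 0.1109 0.1155]
```

```bash
python3 -m crank '[{"dp":[0,0,-0.13],"angular":[0,0,0]},{"dp":[0,0,-0.13],"angular":[0,0,0]},{"dp":[0,0,-0.13],"angular":[0,0,0]},{"dp":[0,0,0],"angular":[0,0,0]},{"dp":[0,0,0],"angular":[0,0,0]}]'; python3 -m crank '[{"dp":[0,0,-0.13],"angular":[0,0,0]},{"dp":[0,0,-0.13],"angular":[0,0,0]},{"dp":[0,0,-0.13],"angular":[0,0,0]},{"dp":[0,0,0],"angular":[0,0,0]},{"dp":[0,0,0],"angular":[0,0,0]},{"dp":[0,0,0],"angular":[0,0,0]},{"dp":[0,0,0],"angular":[0,0,0]}]'; python3 rw.py w13 1 | grep -v nest; python3 rel.py 13 1
python3 - <<'E'
import cv2,numpy as np
s=cv2.imread("pics/s13.png")[160:260,190:310];cv2.imwrite("pics/c13.png",cv2.resize(s,None,fx=5,fy=5,interpolation=cv2.INTER_CUBIC))
E
```

```text
t: 18.85
tcp_pos: [0.5939, 0.0371, 0.1562]
tool_rot: [0.64, 0.768, -0.0, -0.0]
force: [-0.1, -0.0, -1.9]
finger_gap: 0.156
gripper_force: 49.3
t: 19.55
tcp_pos: [0.5941, 0.0371, 0.145]
tool_rot: [0.64, 0.768, 0.0, 0.0]
force: [-0.1, 0.5, -2.2]
finger_gap: 0.151
gripper_force: 49.3
[0.5941 0.0371 0.145 ] 0.1821
panel 30 -8.7 4.7 mid -2.03 306
panel 35 -9.1 4.6 mid -2.24 311
panel 40 -9.0 5.0 mid -2.03 329
panel 45 -8.9 4.9 mid -2.01 351
panel 50 -9.0 4.9 mid -2.05 295
panel end 50.429203677211255 0.0011786225689942587
block 45 -26.0 21.8 mid -2.1 282
block 49 -25.9 21.6 mid -2.13 377
block 53 -25.7 21.6 mid -2.09 400
block 57 -25.5 21.4 mid -2.07 418
block 61 -25.5 21.3 mid -2.11 170
block end 60.0304677476539
[0.5941 0.0371 0.145 ] 0.1821
panelknuckle 54 y [-18.9  20. ] mid 0.55 xmed 9.58 z [0.0526 0.071  0.0765]
jambk 18 y [-38.1 -15.3] mid -26.7 xmed 10.57 z [0.0666 0.0725 0.0747]
jambk 31 y [12.3 35.3] mid 23.77 xmed 10.19 z [0.0648 0.0725 0.0766]
blocktop 450 y [-61.   58.7] mid -1.13 xmed 13.97 z [0.047  0.0505 0.0535]
frame 599 y [-51.1  47.7] mid -1.69 xmed 8.09 z [0.0845 0.1217 0.1558]
  frame@0.030 74 y [-49.6  47.7] mid -0.97 xmed 9.04 z [0.0826 0.0876 0.0921]
  frame@0.042 127 y [-48.9  47.7] mid -0.6 xmed 8.56 z [0.0933 0.1005 0.1041]
  frame@0.054 70 y [-50.5  47.5] mid -1.48 xmed 5.09 z [0.1047 0.1098 0.1158]
  frame@0.066 64 y [-50.9  47.4] mid -1.72 xmed 4.97 z [0.1172 0.1224 0.128 ]
  frame@0.078 38 y [-50.3  47.3] mid -1.53 xmed 8.56 z [0.1287 0.1362 0.1403]
  frame@0.090 81 y [-49.5  47.1] mid -1.19 xmed 8.78 z [0.1407 0.1461 0.1522]
face x= [-4.0000e-04 -1.7300e-02  9.5559e+00]
```

View pics/c13.png

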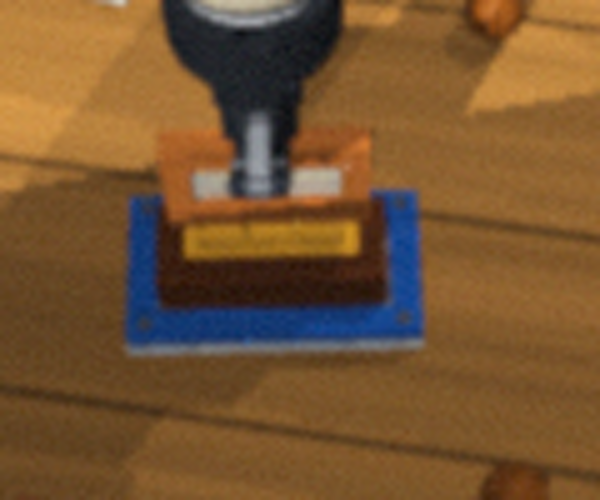

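The knuckle sits in the gap below the frame at (270,235), and the forces are steady with no upward push. I hand in.

```bash
python3 -c "
from station import sense,order
s=sense();print(s['force'],abs(s['qd']).max(),s['gripper_force']);print(order.sign_off())"
```

```text
[ 0.25942645 -0.81401216 -1.51706857] 0.002077666496626081 49.25921022891998
the job is handed in; nothing more can be done
None
```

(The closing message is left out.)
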